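Pack the service tote and lift it level

ROBOT

A 6-joint arm with a two-finger parallel gripper is mounted at the origin on the work surface. World frame = base frame: x ahead of the robot, y to its left, z up, the work surface at z = 0. Lengths are in m, angles in rad, forces in N, time in s.
With the tool pointing down it reaches from about 0.35 to 0.85 m from the base axis. Payload 8.1 kg.
Tool frame: the origin (TCP) lies between the finger pads; the fingertips stand 11 mm ahead of it and the grasp point (between the pads) lies 8 mm behind it; y points along the fingers, x is the direction in which the jaws open and shut, and the axes are right-handed (so a half turn about y gives the same grasp; the last joint's range is limited). The gripper opens to 93 mm and grips with 3 to 60 N. Pads are 15 mm wide; open, the fingers measure 128 mm over their backs; the gripper's body (75 mm by 188 mm) begins 65 mm behind the grasp point.
Start: joints at [1.061, 0.13, 1.488, -0, 1.523, -0.085], TCP at [0.247, 0.547, 0.23] pointing down, gripper open.
Joint ranges: [-2.96, 2.96], [-0.89, 2.26], [0.02, 2.5], [-1.34, 4.48], [0, 2.73], [-2.66, 2.66]. Speed limits (rad/s): [2.39, 2.39, 2.79, 3.14, 3.14, 3.14].

INTERFACE

Orientations are given as a rotation vector (axis times angle).
In Python, from plant import readout, optics, robot gives the robot as it stands.
- The arm moves only by the shell command python3 -m creep 'ROWS' [FORCE]. ROWS is JSON, a list that holds one entry, the list of rows, each a list of 7 numbers: the closure, from 0 (fully open) to 1 (shut), then the shift along the tool's x, y, z in cm, then the turn, a rotation vector about the tool's x, y, z in degrees. In form: [[[grip, x, y, z, wx, wy, wz], ...]]. A call has exactly 8 rows; each row shifts and turns the pose as measured when the row begins, along the tool's axes as they then stand; what a row does not reach is not made up. A row lasts 1/10 s, in which the tool goes at most 50 mm and 8.59 degrees, less where a joint would pass 70% of its speed; a pose out of reach is approached as far as the arm can. A call is refused whole if a number of a shift passes 5 or a number of a turn 8.59, either way. A call with a gripper value outside its range is refused whole. The fingers move at their own pace and stop on an object; FORCE is the grip in N (left out, the last holds). Time passes only in rows, so rows that do not move let the fingers close, or fill a call up. It gives the time, the measured TCP pose, the force and the opening at its end, in the units of the state.
- readout.read_state(): the state, without advancing time (a new reading comes with each control period).
- optics.read_camera(name): name is "side" or "top" or "wrist"; returns a dict with "frame" (384x512x3 uint8, red, green, blue), "depth" (384x512 float32, m along the optical axis (not along the pixel's ray), 0 where there is no reading), "intrinsics" (3x3 intrinsics, pixels), "R" (3x3) and "t" (3): a world point X has camera coordinates R X + t. Camera axes: x right, y down, z forward; pixel columns grow to the right and rows downward; lengths in m; the calibration is good to about 2 mm. A picture is of the moment at which its call begins.
- robot.close_job(): hands the job in, once; it reports no verdict.
The state is a dict: "t": time; "q": joint angles; "dq": joint speeds; "joint_torque": joint torques, N m; "tool_pos": TCP position; "orientation": TCP orientation; "force": force on the tool from outside, world axes, zero at the start; "wrist_torque": the same for the moment, N m; "opening": finger opening in m.
Only numpy, scipy, OpenCV 4.12 (cv2) and the standard library are available. Lean on these libraries where they do the work, as an engineer would, in place of code of your own. Each camera call takes 0.05 s, during which the arm holds its last target. There are 200 camera calls.

TASK

Pack the service tote for a call: take the two screwdrivers from the bench rack and stand them blade down in the two empty sockets of the tote, one in each, fully home so that their handles rest on the block. Then take the tote by its handle bar, lift it about 10 cm off the bench and finish while still holding it there in the gripper, level and steady, with both screwdrivers in place. Never let the tote tip, and leave the T-handled key in the rack and everything else on the bench where it is.

Things in the scene. Friction and masses are not known exactly. Their poses are not given: they have to be found in the camera images.
- driver1: screwdriver with a round black handle and a 6 mm round steel shaft, standing blade down in the bench rack at the start. Origin at the blade tip, z up along the shaft to the handle. Shaft 62 mm long; flat handle shoulder, 22 mm across, 62 mm above the tip; handle grip 25 mm across from 78 to 142 mm above the tip, top at 150 mm. About 55 g. Either screwdriver may go in either socket.
- driver2: the second screwdriver with a round black handle and a 6 mm round steel shaft, standing blade down in the bench rack at the start. Origin at the blade tip, z up along the shaft to the handle. Shaft 62 mm long; flat handle shoulder, 22 mm across, 62 mm above the tip; handle grip 25 mm across from 78 to 142 mm above the tip, top at 150 mm. About 55 g. Same as driver1.
- rack: fixed aluminium sheet stand on the bench, 60 x 200 mm, 85 mm high, origin at the centre of its underside, row of holes along its y axis. Three 10 mm holes at y = -65, 0 and +65 mm, x = 0, hold the two screwdrivers and the T-handled key, in any order; their shoulders rest on the top face.
- tote: loose grey tool tote, 150 mm (x) by 250 mm (y, long axis), 0.7 kg, balanced about its middle. Origin at the centre of its underside, z up. A full-width block, 75 mm high, at each end (65 to 125 mm out) has one empty socket; a fixed torch (x -45, y +95 mm) and brush (x +45, y -95 mm) rise from the other corners to 143 mm. A meter and parts case, fixed, lie between, below 45 mm.
- grip (a point): centre of the tote's handle bar, 127 mm above the tote's underside. The bar is black, flat-sided, 18 mm thick (along the tote's x), 22 mm high and 130 mm long (along the tote's y), on a post at each end (centres 58 mm out); a 49 mm high open gap lies below it.
- socket1 (a point): centre of the mouth of the empty socket at the tote's +x, +y corner (x = +45, y = +95 mm from the tote's origin), level with the block's top 75 mm above the underside. Round vertical hole 12 mm across and 67 mm deep with a 2 mm chamfer. Axes as the tote's.
- socket2 (a point): the same for the other empty socket, at the tote's -x, -y corner (x = -45, y = -95 mm).
- tkey: T-handled hex key standing in the third rack hole; black T handle 90 mm long, 14 mm thick, its crossbar about square to the row of holes, top 115 mm above the key's tip (origin). Leave it.
- module: open instrument module lying on the bench, black front plate, four aluminium rods and green boards, about 165 x 120 x 62 mm, origin at the centre of its underside. Leave it.
- tube: orange round tube with white cap standing on the bench, 30 mm across, 85 mm high, origin under its centre. Leave it.
- bracket: flat aluminium bracket lying on the bench, 100 x 42 x 8 mm, origin under its centre. Leave it.
Mind the look-alikes: they are no part of the job. What is shaped like the driver2 but turquoise is not meant. What is shaped like the driver1 but pink is not meant.

How it is judged:
On the way, in this order (a step that is already met when the one before it is completed fails the run):
1. one screwdriver stands fully home in an empty socket of the tote, let go, the tote standing on the bench (((horizontal distance between driver1 and socket1 below 0.006 m and z of driver1 in the frame of socket1 below -0.057 m and angle between the z axis of driver1 and the z axis of tote, either way round below 0.1 rad and angle between driver1's own z axis and vertical below 0.2 rad and contact force between the fingers and driver1 below 0.3 N) or (horizontal distance between driver1 and socket2 below 0.006 m and z of driver1 in the frame of socket2 below -0.057 m and angle between the z axis of driver1 and the z axis of tote, either way round below 0.1 rad and angle between driver1's own z axis and vertical below 0.2 rad and contact force between the fingers and driver1 below 0.3 N) or (horizontal distance between driver2 and socket1 below 0.006 m and z of driver2 in the frame of socket1 below -0.057 m and angle between the z axis of driver2 and the z axis of tote, either way round below 0.1 rad and angle between driver2's own z axis and vertical below 0.2 rad and contact force between the fingers and driver2 below 0.3 N) or (horizontal distance between driver2 and socket2 below 0.006 m and z of driver2 in the frame of socket2 below -0.057 m and angle between the z axis of driver2 and the z axis of tote, either way round below 0.1 rad and angle between driver2's own z axis and vertical below 0.2 rad and contact force between the fingers and driver2 below 0.3 N)) and height (world z) of tote below 0.006 m and angle between tote's own z axis and vertical below 0.05 rad), for 0.2 s.
2. both screwdrivers stand fully home in the two sockets, let go, the tote still standing on the bench ((((horizontal distance between driver1 and socket1 below 0.006 m and z of driver1 in the frame of socket1 below -0.057 m and angle between the z axis of driver1 and the z axis of tote, either way round below 0.1 rad and angle between driver1's own z axis and vertical below 0.2 rad and contact force between the fingers and driver1 below 0.3 N) and (horizontal distance between driver2 and socket2 below 0.006 m and z of driver2 in the frame of socket2 below -0.057 m and angle between the z axis of driver2 and the z axis of tote, either way round below 0.1 rad and angle between driver2's own z axis and vertical below 0.2 rad and contact force between the fingers and driver2 below 0.3 N)) or ((horizontal distance between driver1 and socket2 below 0.006 m and z of driver1 in the frame of socket2 below -0.057 m and angle between the z axis of driver1 and the z axis of tote, either way round below 0.1 rad and angle between driver1's own z axis and vertical below 0.2 rad and contact force between the fingers and driver1 below 0.3 N) and (horizontal distance between driver2 and socket1 below 0.006 m and z of driver2 in the frame of socket1 below -0.057 m and angle between the z axis of driver2 and the z axis of tote, either way round below 0.1 rad and angle between driver2's own z axis and vertical below 0.2 rad and contact force between the fingers and driver2 below 0.3 N))) and height (world z) of tote below 0.006 m and angle between tote's own z axis and vertical below 0.05 rad), for 0.2 s.
At the end, for the whole second after the job is handed in: fingers hold the tote, underside 70 to 140 mm above the bench, tilt under 5 degrees, still (20 mm/s, 0.1 rad/s), resting on nothing else; a screwdriver in each socket, 6 mm from centre at most, tip 57 mm deep or more, square to 0.1 rad, let go; the other things within 20 mm of their start (height (world z) of tote between 0.07 and 0.14 m and angle between tote's own z axis and vertical below 0.087 rad and linear speed of tote below 0.02 m/s and angular speed of tote below 0.1 rad/s and contact force between the fingers and tote above 2 N and contact force between tote and rack below 0.2 N and contact force between tote and tkey below 0.2 N and contact force between tote and module below 0.2 N and contact force between tote and tube below 0.2 N and contact force between tote and bracket below 0.2 N and (((horizontal distance between driver1 and socket1 below 0.006 m and z of driver1 in the frame of socket1 below -0.057 m and angle between the z axis of driver1 and the z axis of tote, either way round below 0.1 rad and angle between driver1's own z axis and vertical below 0.2 rad and contact force between the fingers and driver1 below 0.3 N) and (horizontal distance between driver2 and socket2 below 0.006 m and z of driver2 in the frame of socket2 below -0.057 m and angle between the z axis of driver2 and the z axis of tote, either way round below 0.1 rad and angle between driver2's own z axis and vertical below 0.2 rad and contact force between the fingers and driver2 below 0.3 N)) or ((horizontal distance between driver1 and socket2 below 0.006 m and z of driver1 in the frame of socket2 below -0.057 m and angle between the z axis of driver1 and the z axis of tote, either way round below 0.1 rad and angle between driver1's own z axis and vertical below 0.2 rad and contact force between the fingers and driver1 below 0.3 N) and (horizontal distance between driver2 and socket1 below 0.006 m and z of driver2 in the frame of socket1 below -0.057 m and angle between the z axis of driver2 and the z axis of tote, either way round below 0.1 rad and angle between driver2's own z axis and vertical below 0.2 rad and contact force between the fingers and driver2 below 0.3 N))) and distance of each of tkey, module, tube, bracket from where it was at the start of the episode below 0.02 m); the arm keeps its last pose, push and grip.
It fails at once if the tote tips by more than 15 degrees (angle between tote's own z axis and vertical above 0.26 rad).
It fails at once if the T-handled key is moved by more than 20 mm (distance of tkey from where it was at the start of the episode above 0.02 m).
It fails at once if the open module is moved by more than 20 mm (distance of module from where it was at the start of the episode above 0.02 m).
It fails at once if the orange tube is moved by more than 20 mm (distance of tube from where it was at the start of the episode above 0.02 m).
It fails at once if the aluminium bracket is moved by more than 20 mm (distance of bracket from where it was at the start of the episode above 0.02 m).
It also fails if it takes over 67 s, if anything falls off the work surface, if the arm or the gripper's body presses on something with over 40 N, if the wrist force passes 120 N, or if a joint passes its speed limit or range.

## Working session

There is one attempt and no reset: what is moved stays moved. The work goes in short steps, Python scripts to look and compute and a shell command to move; the robot and the scene stay as the last step left them, time stands still between calls to the robot, and variables do not carry over. Pictures are saved under pics/ and viewed, about 8 in all and at most 12, crops included, and the job is handed in when it is done.

```bash
ls; mkdir -p pics
cat > h.py <<'E'
import numpy as np, cv2
from plant import readout, optics, robot
from scipy.spatial.transform import Rotation as Ro
def cam(n,save=None):
    c=optics.read_camera(n)
    if save: cv2.imwrite('pics/'+save,cv2.cvtColor(c['frame'],cv2.COLOR_RGB2BGR))
    np.savez('/tmp/'+n+'.npz',**c); return c
def world(c,d=None):
    K=c['intrinsics'];h,w=c['depth'].shape
    u,v=np.meshgrid(np.arange(w),np.arange(h)); z=c['depth']
    P=np.stack([(u-K[0,2])/K[0,0]*z,(v-K[1,2])/K[1,1]*z,z],-1)
    return (P-c['t'])@c['R']
def pixz(c,u,v,zw):
    K=c['intrinsics'];r=np.linalg.inv(K)@[u,v,1];o=-c['R'].T@c['t'];d=c['R'].T@r
    return o+d*(zw-o[2])/d[2]
def proj(c,X):
    p=c['R']@np.array(X)+c['t'];p=c['intrinsics']@p;return p[:2]/p[2]
def st():
    s=readout.read_state();print(s['t'],np.round(s['tool_pos'],4),np.round(s['orientation'],3),np.round(s['force'],1),round(s['opening'],4),'q',np.round(s['q'],2));return s
E
python3 - <<'E'
from h import *
s=st();print(Ro.from_rotvec(s['orientation']).as_matrix().round(3))
a=cam('top','top1.png');b=cam('side','side1.png');
for c in(a,b):print((-c['R'].T@c['t']).round(3),c['R'].round(2).tolist())
im=np.vstack([cv2.imread('pics/top1.png'),cv2.imread('pics/side1.png')])
cv2.imwrite('pics/top1b.png',cv2.resize(cv2.imread('pics/top1.png'),(800,600),interpolation=cv2.INTER_CUBIC))
E
```

```text
pics
0.0 [0.247  0.5462 0.2286] [-1.382 -0.89   0.892] [-0.4 -0.6  0.2] 0.0928 q [ 1.06  0.13  1.49  0.    1.52 -0.09]
[[ 0.412 -0.001 -0.911]
 [ 0.911 -0.002  0.412]
 [-0.002 -1.     0.   ]]
[ 0.327 -0.005  1.311] [[0.01, -1.0, -0.01], [-0.98, -0.01, -0.18], [0.18, 0.01, -0.98]]
[ 0.518 -0.867  0.739] [[1.0, -0.05, -0.02], [-0.04, -0.59, -0.81], [0.03, 0.81, -0.59]]
```

View pics/top1b.png

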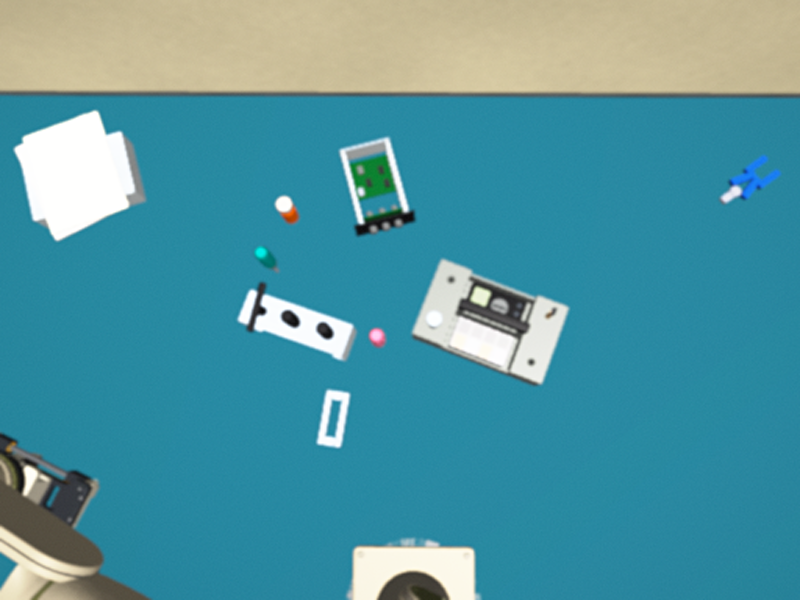

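View pics/side1.png

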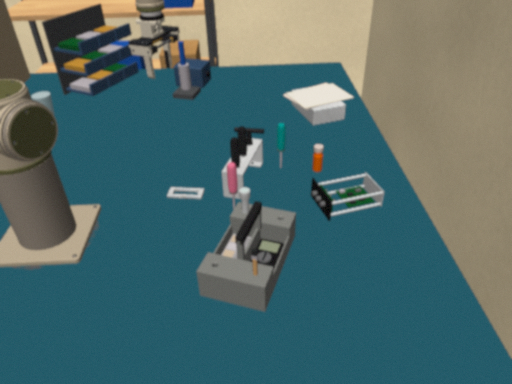

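Top view (800x600): the rack runs from (245,310) to (350,345). It holds the T-key at (258,307) and two black round handles at (290,318) and (325,330). The tote is centred near (491,322), with its sockets at (451,280) and (531,362). The look-alikes are turquoise at (265,257) and pink at (377,337), both standing outside the rack. The two black handles in the rack fit the description. Next I'll measure from depth and confirm with a crop.

Run:
```python
from h import *
c=dict(np.load('/tmp/top.npz'));W=world(c)
f=512/800
def px(u,v):return u*f,v*f
def rect(u0,v0,u1,v1,z0,z1):
    s=np.zeros(W.shape[:2],bool);s[int(v0*f):int(v1*f),int(u0*f):int(u1*f)]=1
    m=s&(W[...,2]>z0)&(W[...,2]<z1);return W[m]
for n,b,z0,z1 in(('tote',(400,250,580,395),.065,.085),('bar',(440,280,540,345),.122,.16),('rack',(230,275,360,370),.075,.095)):
    P=rect(*b,z0,z1);r=cv2.minAreaRect((P[:,:2]*1000).astype(np.float32));print(n,len(P),np.round(r[0],1),np.round(r[1],1),round(r[2],1),P[:,2].mean().round(4))
for n,(u,v) in dict(d1=(290,318),d2=(325,330),pink=(377,337),turq=(265,257),tube=(285,203)).items():
    P=rect(u-18,v-18,u+18,v+18,.05,.3);zt=np.percentile(P[:,2],97);Q=P[P[:,2]>zt-.006];print(n,Q.mean(0).round(4),len(Q),zt.round(4))
P=rect(240,280,272,335,.1,.3);print('tkey',P.mean(0).round(3),P[:,2].max())
for n,p in dict(s1=(451,280),s2=(531,362)).items():print(n,pixz(c,*px(*p),.075).round(4))
im=c['frame'][150:260,140:380,::-1];cv2.imwrite('pics/crop1.png',cv2.resize(im,(792,363),interpolation=cv2.INTER_CUBIC))
```

```text
tote 2099 [ 518.2 -138.6] [249.9 150.5] 68.9 0.0737
bar 355 [ 518.6 -121.9] [158.8  48.6] 85.0 0.1358
rack 1120 [509.  218.6] [201.5  60.5] 71.2 0.084
d1 [0.5075 0.217  0.1711] 57 0.1729
d2 [0.4877 0.1568 0.1704] 53 0.1724
pink [0.4787 0.066  0.1493] 39 0.1521
turq [0.6235 0.2715 0.1497] 36 0.1524
tube [0.7346 0.249  0.0852] 56 0.0882
tkey [0.528 0.278 0.133] 0.14391958314765843
s1 [ 0.5921 -0.0661  0.075 ]
s2 [ 0.4413 -0.2107  0.075 ]
```

View pics/crop1.png

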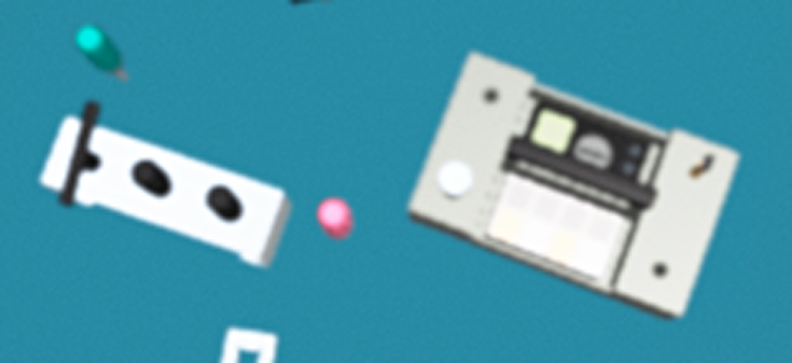

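The crop confirms it: two black round handles stand in the rack at crop (151,178) and (225,203), the T-key is at (85,160), and the turquoise and pink ones are outside the rack. The empty tote sockets are at (491,96) and (660,270). The same jaw yaw of about -20° suits both the rack and the tote.

```bash
cat >> h.py <<'E'
S1=np.array([.5935,-.0662]);S2=np.array([.4418,-.2110]);D1=np.array([.5085,.2180]);D2=np.array([.4880,.1570]);BAR=np.array([.5182,-.1386])
def go(x,y,z,yaw=-20.):
    "print remaining shift (cm, tool axes) and levelling turn (deg)"
    s=st();R=Ro.from_rotvec(s['orientation']);c,n=np.cos(np.radians(yaw)),np.sin(np.radians(yaw))
    T=Ro.from_matrix(np.array([[c,0,-n],[n,0,c],[0,-1,0]]))
    d=np.array([x,y,z])-s['tool_pos']
    print('now-axes cm',(R.inv().apply(d)*100).round(2),'after-turn cm',(T.inv().apply(d)*100).round(2),'turn',(np.degrees((R.inv()*T).as_rotvec())).round(1))
E
python3 -m creep '[[[0,0,0,0,0,8.5,0],[0,0,0,0,0,8.5,0],[0,0,0,0,0,8.5,0],[0,0,0,0,0,8.5,0],[0,0,0,0,0,8.5,0],[0,0,0,0,0,8.5,0],[0,0,0,0,0,8.5,0],[0,0,0,0,0,8.5,0]]]' 20
python3 -c "
from h import *
go(*D2,.24)"
```

```text
t: 0.9
tool_pos: [0.2456, 0.5438, 0.2235]
orientation: [-1.58, 0.049, -0.041]
force: [0.0, 0.4, 0.2]
opening: 0.0929
0.9 [0.2456 0.5438 0.2235] [-1.58   0.049 -0.041] [0.  0.4 0.2] 0.0929 q [ 1.06  0.13  1.49 -0.    1.52  1.12]
now-axes cm [ 26.41  -1.42 -37.25] after-turn cm [ 36.01  -1.65 -28.06] turn [ 0.6 16.7 -0.2]
```

```bash
python3 -m creep '[[[0,0,-0.2,0,0,8.4,0],[0,0,-0.2,0,0,8.4,0],[0,3.7,-0.2,-2.9,0,0,0],[0,3.7,-0.2,-2.9,0,0,0],[0,3.7,-0.2,-2.9,0,0,0],[0,3.7,-0.2,-2.9,0,0,0],[0,3.7,-0.2,-2.9,0,0,0],[0,3.7,-0.2,-2.9,0,0,0]]]'
python3 -c "
from h import *
go(*D2,.24)"
```

```text
t: 1.7
tool_pos: [0.3905, 0.297, 0.2358]
orientation: [-1.57, 0.287, -0.273]
force: [0.6, -0.6, 0.8]
opening: 0.0925
1.7 [0.3905 0.297  0.2358] [-1.57   0.287 -0.273] [ 0.6 -0.6  0.8] 0.0925 q [ 0.55 -0.15  1.76 -0.01  1.55  0.91]
now-axes cm [14.01 -0.32 -9.73] after-turn cm [13.95 -0.42 -9.82] turn [ 1.1 -0.4 -0.3]
```

```bash
python3 -m creep '[[[0,3.5,-0.1,-2.4,0.6,0,0],[0,3.5,-0.1,-2.4,0.5,0,0],[0,3.5,0,-2.4,0,0,0],[0,3.0,0,-2.0,0,0,0],[0,1.0,0,-0.8,0,0,0],[0,0,0,0,0,0,0],[0,0,0,0,0,0,0],[0,0,0,0,0,0,0]]]'
python3 - <<'E'
from h import *
go(*D2,.127)
c=cam('wrist','w1.png');print((-c['R'].T@c['t']).round(3));
for p in(D1,D2):print(proj(c,[*p,.173]).round(0))
W=world(c);m=(W[...,2]>.164)&(W[...,2]<.182);n,l,s,ce=cv2.connectedComponentsWithStats(m.astype(np.uint8))
for i in range(1,n):
    if s[i,4]>150:print(s[i],W[l==i].mean(0).round(4))
E
```

```text
t: 2.5
tool_pos: [0.4941, 0.1424, 0.2355]
orientation: [-1.551, 0.291, -0.278]
force: [-0.8, 0.2, -0.5]
opening: 0.0928
2.5 [0.4941 0.1424 0.2355] [-1.551  0.291 -0.278] [-0.8  0.2 -0.5] 0.0928 q [ 0.18 -0.1   1.71  0.    1.54  0.54]
now-axes cm [-1.   10.86  1.16] after-turn cm [-1.07 10.85  1.16] turn [ 0.  -0.8 -0.5]
[0.521 0.209 0.391]
[233.  97.]
[238. 192.]
[ 219   77   36   38 1063] [0.5106 0.2181 0.1712]
[225 172  33  33 853] [0.4903 0.1584 0.1711]
```

View pics/w1.png

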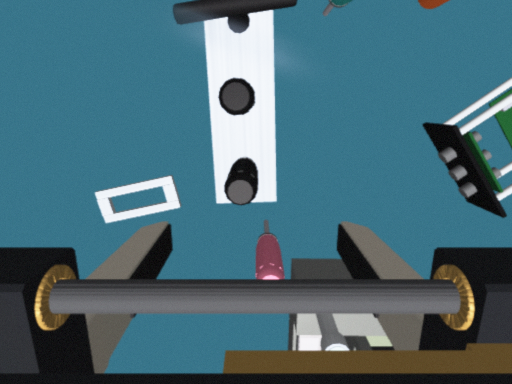

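The wrist view shows two black handles at (237,96) and (240,187), with the T-key at (237,10). Pink is at (267,258) and clear of the target. The wrist depth agrees with the top view to 2 mm. I'll centre over driver D2 and descend.

```bash
python3 -m creep '[[[0,-0.9,0,1.2,0,-0.4,-0.3],[0,0,1.5,0,0,0,0],[0,0,2,0,0,0,0],[0,0,2,0,0,0,0],[0,0,2,0,0,0,0],[0,0,2,0,0,0,0],[0,0,1,0,0,0,0],[0,0,0,0,0,0,0]]]'
python3 -c "
from h import *
go(.489,.1575,.127)"
```

```text
t: 3.35
tool_pos: [0.4849, 0.1632, 0.1226]
orientation: [-1.554, 0.272, -0.265]
force: [0.2, 0.5, 0.2]
opening: 0.093
3.35 [0.4849 0.1632 0.1226] [-1.554  0.272 -0.265] [0.2 0.5 0.2] 0.093 q [ 0.22 -0.03  1.85  0.    1.32  0.57]
now-axes cm [ 0.58 -0.44 -0.4 ] after-turn cm [ 0.58 -0.44 -0.39] turn [ 0.1  0.4 -0.2]
```

```bash
python3 -m creep '[[[0,0.5,-0.3,-0.35,0,0,0],[0,0,0,0,0,0,0],[0.5,0,0,0,0,0,0],[1,0,0,0,0,0,0],[1,0,0,0,0,0,0],[1,0,0,0,0,0,0],[1,0,0,0,0,0,0],[1,0,0,0,0,0,0]]]' 20
python3 -c "
from h import *
go(.489,.1575,.127)"
```

```text
t: 4.15
tool_pos: [0.4913, 0.1584, 0.1301]
orientation: [-1.552, 0.266, -0.269]
force: [0.2, -0.8, -0.9]
opening: 0.0498
4.15 [0.4913 0.1584 0.1301] [-1.552  0.266 -0.269] [ 0.2 -0.8 -0.9] 0.0498 q [ 0.21 -0.03  1.84  0.    1.33  0.55]
now-axes cm [-0.18  0.31 -0.16] after-turn cm [-0.18  0.31 -0.16] turn [-0.1  0.4  0.1]
```

```bash
python3 -m creep '[[[1,-0.1,0.2,-0.1,0,0,0],[1,0,0,0,0,0,0],[1,0,0,0,0,0,0],[1,0,0,0,0,0,0],[1,0,0,0,0,0,0],[1,0,0,0,0,0,0],[1,0,0,0,0,0,0],[1,0,0,0,0,0,0]]]'
python3 -c "
from h import *
go(.489,.1575,.127)"
```

```text
t: 4.95
tool_pos: [0.4897, 0.1578, 0.1277]
orientation: [-1.552, 0.267, -0.269]
force: [-0.3, 0.4, 0.2]
opening: 0.0246
4.95 [0.4897 0.1578 0.1277] [-1.552  0.267 -0.269] [-0.3  0.4  0.2] 0.0246 q [ 0.21 -0.03  1.84  0.    1.33  0.55]
now-axes cm [-0.06  0.07 -0.05] after-turn cm [-0.06  0.07 -0.05] turn [-0.1  0.4  0.1]
```

```bash
python3 -m creep '[[[1,0,-1,0,0,0,0],[1,0,-2,0,0,0,0],[1,0,-2.5,0,0,0,0],[1,0,-2.5,0,0,0,0],[1,0,-2.5,0,0,0,0],[1,0,-2,0,0,0,0],[1,0,-1,0,0,0,0],[1,0,0,0,0,0,0]]]' 25
python3 -c "
from h import *
go(*S1,.27,-21)"
```

```text
t: 5.75
tool_pos: [0.4889, 0.1575, 0.2711]
orientation: [-1.552, 0.266, -0.269]
force: [1.0, -0.3, -0.6]
opening: 0.0248
5.75 [0.4889 0.1575 0.2711] [-1.552  0.266 -0.269] [ 1.  -0.3 -0.6] 0.0248 q [ 0.21 -0.12  1.67  0.    1.59  0.55]
now-axes cm [ 17.34   0.09 -17.58] after-turn cm [ 17.78   0.11 -17.14] turn [-0.2  1.4  0.1]
```

```bash
python3 -m creep '[[[1,1.5,0,-1.5,0,0.7,0],[1,3,0,-3,0,0.7,0],[1,3,0,-3,0,0,0],[1,3,0,-3,0,0,0],[1,3,0,-3,0,0,0],[1,2,0,-2,0,0,0],[1,0.9,0,-0.9,0,0,0],[1,0,0,0,0,0,0]]]'
python3 - <<'E'
from h import *
go(*S1,.27,-21)
c=cam('wrist','w2.png')
for p in((*S1,.075),(*S2,.075)):print(proj(c,p).round(1))
E
```

```text
t: 6.55
tool_pos: [0.584, -0.0598, 0.2611]
orientation: [-1.549, 0.292, -0.277]
force: [-0.4, 0.1, -1.1]
opening: 0.0248
6.55 [ 0.584  -0.0598  0.2611] [-1.549  0.292 -0.277] [-0.4  0.1 -1.1] 0.0248 q [-0.19  0.09  1.47  0.    1.59  0.17]
now-axes cm [ 1.11 -0.9  -0.26] after-turn cm [ 1.12 -0.89 -0.26] turn [-0.1  0.2 -0.6]
[265.3 174.4]
[191.7 322.3]
```

View pics/w2.png

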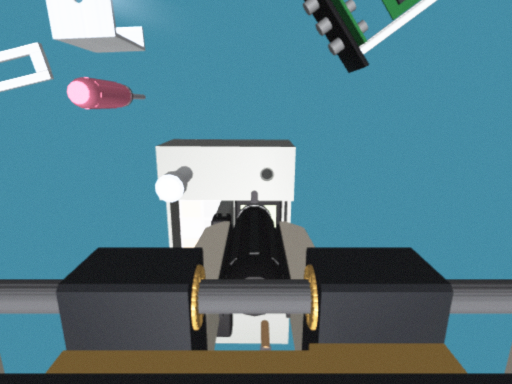

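The wrist view shows socket1 at (267,174), against a predicted (265,174). The driver is held upright, with its shaft at about (255,195). I'll refine both with a subpixel crop.

Run:
```python
from h import *
c=dict(np.load('/tmp/wrist.npz'));print(c['intrinsics'][0,0])
s=readout.read_state()['tool_pos']
for z in(.105,.075,.045):print('shaft pred',proj(c,[s[0],s[1],s[2]-z]).round(1))
g=c['frame'].mean(-1);a=g[166:184,256:280];w=np.clip(120-a,0,None);v,u=np.mgrid[166:184,256:280];u0,v0=(w*u).sum()/w.sum(),(w*v).sum()/w.sum();print(u0,v0,pixz(c,u0,v0,.075).round(4))
im=cv2.resize(c['frame'][140:290,170:340,::-1],(680,600),interpolation=cv2.INTER_CUBIC);cv2.imwrite('pics/w2c.png',im)
```

```text
318.67232261102924
shaft pred [253.7 190.8]
shaft pred [253.2 201.2]
shaft pred [252.6 214.5]
266.586682997439 173.6777641688008 [ 0.595  -0.0659  0.075 ]
```

View pics/w2c.png

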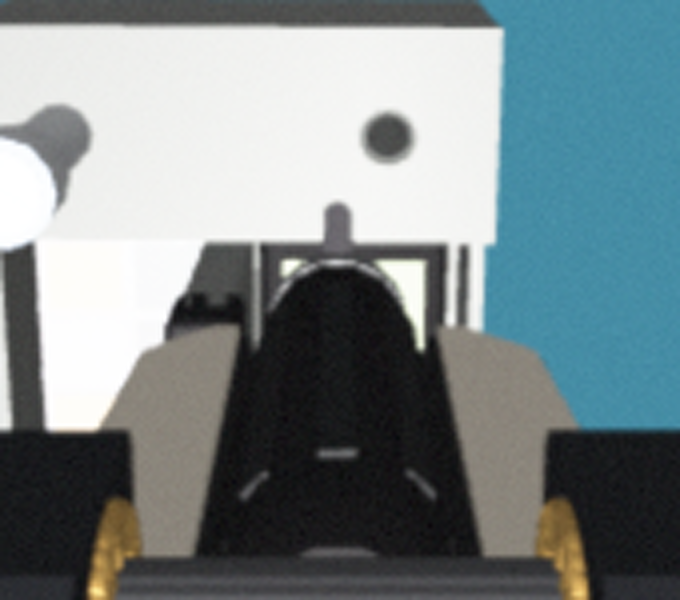

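The tip is at (254.5,191), where I predicted (253.7,190.8), so it is centred under the TCP. Socket1 measures (0.595,-0.066). Moving over it.

```bash
python3 -m creep '[[[1,0.9,0,-0.25,0,0,-0.5],[1,0,0,0,0,0,0],[1,0.1,1,0,0,0,0],[1,0,1.5,0,0,0,0],[1,0,1.5,0,0,0,0],[1,0,1,0,0,0,0],[1,0,0,0,0,0,0],[1,0,0,0,0,0,0]]]'
python3 -c "
from h import *
go(.5947,-.066,.118,-21)"
```

```text
t: 7.4
tool_pos: [0.5905, -0.0586, 0.2046]
orientation: [-1.55, 0.282, -0.276]
force: [-0.6, 0.2, 0.6]
opening: 0.025
7.4 [ 0.5905 -0.0586  0.2046] [-1.55   0.282 -0.276] [-0.6  0.2  0.6] 0.025 q [-0.19  0.13  1.54  0.    1.48  0.17]
now-axes cm [ 0.69  8.65 -0.57] after-turn cm [ 0.65  8.66 -0.54] turn [-0.1  0.6 -0.3]
```

```bash
python3 -m creep '[[[1,0.5,0,-0.45,0,0.6,0],[1,0,0,0,0,0,0],[1,0,0,0,0,0,0],[1,0,0,0,0,0,0],[1,0,0,0,0,0,0],[1,0,0,0,0,0,0],[1,0,0,0,0,0,0],[1,0,0,0,0,0,0]]]'
python3 -c "
from h import *
go(.5947,-.066,.118,-21)"
```

```text
t: 8.2
tool_pos: [0.5953, -0.0658, 0.2072]
orientation: [-1.549, 0.289, -0.288]
force: [-0.0, -0.7, -0.1]
opening: 0.0245
8.2 [ 0.5953 -0.0658  0.2072] [-1.549  0.289 -0.288] [-0.  -0.7 -0.1] 0.0245 q [-0.2   0.14  1.52  0.    1.48  0.17]
now-axes cm [-0.04  8.92 -0.07] after-turn cm [-0.05  8.92 -0.04] turn [-0.2 -0.1 -0. ]
```

```bash
python3 -m creep '[[[1,0,1,0,0,0,0],[1,0,1,0,0,0,0],[1,0,1,0,0,0,0],[1,0,0.8,0,0,0,0],[1,0,0.8,0,0,0,0],[1,0,0.5,0,0,0,0],[1,0,0,0,0,0,0],[1,0,0,0,0,0,0]]]'
python3 -c "
from h import *
go(.5947,-.066,.118,-21)"
```

```text
t: 9.0
tool_pos: [0.5939, -0.0652, 0.1492]
orientation: [-1.549, 0.291, -0.285]
force: [-0.5, -0.4, -0.0]
opening: 0.0245
9.0 [ 0.5939 -0.0652  0.1492] [-1.549  0.291 -0.285] [-0.5 -0.4 -0. ] 0.0245 q [-0.2   0.18  1.59  0.    1.38  0.17]
now-axes cm [ 0.12  3.12 -0.05] after-turn cm [ 0.1   3.12 -0.05] turn [-0.1 -0.1 -0.2]
```

```bash
python3 -m creep '[[[1,0.1,0.8,-0.05,0,0,0],[1,0,0.7,0,0,0,0],[1,0,0.6,0,0,0,0],[1,0,0.4,0,0,0,0],[1,0,0.1,0,0,0,0],[1,0,0,0,0,0,0],[1,0,0,0,0,0,0],[1,0,0,0,0,0,0]]]'
python3 -c "
from h import *
go(.5947,-.066,.118,-21)"
```

```text
t: 9.8
tool_pos: [0.5955, -0.0662, 0.1222]
orientation: [-1.549, 0.29, -0.287]
force: [-0.5, 0.4, -1.1]
opening: 0.0251
9.8 [ 0.5955 -0.0662  0.1222] [-1.549  0.29  -0.287] [-0.5  0.4 -1.1] 0.0251 q [-0.2   0.2   1.61  0.    1.33  0.17]
now-axes cm [-0.08  0.42 -0.01] after-turn cm [-0.08  0.42 -0.01] turn [-0.1 -0.1 -0.1]
```

```bash
python3 -m creep '[[[1,-0.05,0.2,0,0,0,0],[1,0,0.15,0,0,0,0],[1,0,0,0,0,0,0],[0.5,0,0,0,0,0,0],[0.5,0,0,0,0,0,0],[0.5,0,0,0,0,0,0],[0.5,0,0,0,0,0,0],[0.5,0,0,0,0,0,0]]]'
python3 -c "
from h import *
go(.5947,-.066,.118,-21)"
```

```text
t: 10.6
tool_pos: [0.5957, -0.0661, 0.1196]
orientation: [-1.549, 0.288, -0.288]
force: [-0.1, -0.6, 0.1]
opening: 0.0465
10.6 [ 0.5957 -0.0661  0.1196] [-1.549  0.288 -0.288] [-0.1 -0.6  0.1] 0.0465 q [-0.2   0.2   1.61  0.    1.33  0.17]
now-axes cm [-0.1   0.16 -0.02] after-turn cm [-0.1   0.16 -0.02] turn [-0.2 -0.1 -0. ]
```

```bash
python3 -m creep '[[[0.5,0,-1,0,0,0,0],[0.5,0,-2,0,0,0,0],[0.5,0,-2.5,0,0,0,0],[0.5,0,-2.5,0,0,0,0],[0.5,0,-2,0,0,0,0],[0.5,0,-1,0,0,0,0],[0.3,-1,0,3,0,0,0],[0.1,-3,0,4,0,0,0]]]'
python3 -c "
from h import *
go(*D1,.25,-20)"
```

```text
t: 11.4
tool_pos: [0.5843, 0.0098, 0.2382]
orientation: [-1.549, 0.292, -0.296]
force: [-0.3, 0.9, 0.6]
opening: 0.0582
11.4 [0.5843 0.0098 0.2382] [-1.549  0.292 -0.296] [-0.3  0.9  0.6] 0.0582 q [-0.07  0.08  1.52  0.    1.53  0.3 ]
now-axes cm [-14.68  -1.19  16.6 ] after-turn cm [-14.25  -1.18  16.97] turn [-0.1 -1.5  0.1]
```

```bash
python3 -m creep '[[[0,-3,-0.5,3.5,0,-0.8,0],[0,-3,-0.3,3.5,0,-0.7,0],[0,-3,0,3.5,0,0,0],[0,-2.5,0,3,0,0,0],[0,-1.3,0,1.6,0,0,0],[0,0,0,0,0,0,0],[0,0,0,0,0,0,0],[0,0,0,0,0,0,0]]]'
python3 - <<'E'
from h import *
go(.5095,.218,.127,-20)
c=cam('top');W=world(c)
m=(W[...,2]>.148)&(W[...,2]<.18)&(W[...,1]<0)&(W[...,0]>.3);P=W[m];print('driver in S1',P.mean(0).round(4),len(P),P[:,2].max())
c=cam('wrist');W=world(c);m=(W[...,2]>.164)&(W[...,2]<.182);n,l,s,ce=cv2.connectedComponentsWithStats(m.astype(np.uint8))
for i in range(1,n):
    if s[i,4]>150:print(s[i],W[l==i].mean(0).round(4))
E
```

```text
t: 12.2
tool_pos: [0.512, 0.2068, 0.2475]
orientation: [-1.551, 0.267, -0.272]
force: [0.1, -0.4, -0.4]
opening: 0.093
12.2 [0.512  0.2068 0.2475] [-1.551  0.267 -0.272] [ 0.1 -0.4 -0.4] 0.093 q [ 0.29 -0.01  1.6   0.    1.55  0.63]
now-axes cm [-0.64 12.05  0.93] after-turn cm [-0.61 12.05  0.97] turn [-0.2  0.3  0.1]
driver in S1 [ 0.5931 -0.0664  0.1587] 71 0.16564614078605197
[230 171  32  31 777] [0.511  0.2199 0.171 ]
```

The first driver is home: its top is at about 0.163 m, as expected. On to the second.

```bash
python3 -m creep '[[[0,-0.5,0,0.9,0,0.3,0],[0,0,0,0,0,0,0],[0,0,2,0,0,0,0],[0,0,2.2,0,0,0,0],[0,0,2.2,0,0,0,0],[0,0,2.2,0,0,0,0],[0,0,1.3,0,0,0,0],[0.2,0,0,0,0,0,0]]]'
python3 -c "
from h import *
go(.510,.2187,.127,-20)"
```

```text
t: 13.1
tool_pos: [0.5135, 0.2149, 0.1464]
orientation: [-1.549, 0.274, -0.284]
force: [-0.3, 0.6, 0.3]
opening: 0.0884
13.1 [0.5135 0.2149 0.1464] [-1.549  0.274 -0.284] [-0.3  0.6  0.3] 0.0884 q [0.3  0.06 1.72 0.   1.36 0.66]
now-axes cm [-0.47  1.94  0.22] after-turn cm [-0.46  1.94  0.24] turn [-0.3 -0.4  0.3]
```

```bash
python3 -m creep '[[[0.2,-0.35,0.9,0.2,0,-0.4,0.2],[0.3,0,0.7,0,0,0,0],[0.4,0,0,0,0,0,0],[0.5,0,0,0,0,0,0],[0.6,0,0,0,0,0,0],[0.6,0,0,0,0,0,0],[0.6,0,0,0,0,0,0],[0.6,0,0,0,0,0,0]]]'
python3 -c "
from h import *
go(.510,.2187,.127,-20)"
```

```text
t: 13.9
tool_pos: [0.5136, 0.2191, 0.1339]
orientation: [-1.546, 0.267, -0.279]
force: [1.1, 0.2, -0.0]
opening: 0.0378
13.9 [0.5136 0.2191 0.1339] [-1.546  0.267 -0.279] [ 1.1  0.2 -0. ] 0.0378 q [0.31 0.07 1.73 0.   1.33 0.66]
now-axes cm [-0.33  0.69 -0.17] after-turn cm [-0.33  0.69 -0.17] turn [-0.5  0.   0.4]
```

```bash
python3 -m creep '[[[0.6,-0.3,0.5,-0.15,-0.4,0,0.3],[0.6,0,0,0,0,0,0],[0.6,0,0,0,0,0,0],[1,0,0,0,0,0,0],[1,0,0,0,0,0,0],[1,0,0,0,0,0,0],[1,0,0,0,0,0,0],[1,0,0,0,0,0,0]]]' 25
python3 -c "
from h import *
go(.510,.2187,.127,-20)"
```

```text
t: 14.7
tool_pos: [0.51, 0.2187, 0.1284]
orientation: [-1.553, 0.273, -0.274]
force: [-0.4, -0.4, -0.6]
opening: 0.0244
14.7 [0.51   0.2187 0.1284] [-1.553  0.273 -0.274] [-0.4 -0.4 -0.6] 0.0244 q [0.31 0.08 1.73 0.   1.33 0.66]
now-axes cm [ 0.01  0.14 -0.  ] after-turn cm [ 0.01  0.14 -0.  ] turn [-0.1  0.   0. ]
```

```bash
python3 -m creep '[[[1,0,-1,0,0,0,0],[1,0,-2,0,0,0,0],[1,0,-2.8,0,0,0,0],[1,0,-2.8,0,0,0,0],[1,0,-2.8,0,0,0,0],[1,0,-2,0,0,0,0],[1,0,-1,0,0,0,0],[1,0,0,0,0,0,0]]]'
python3 -c "
from h import *
go(.4425,-.2107,.285,-21)"
```

```text
t: 15.5
tool_pos: [0.5099, 0.2186, 0.2818]
orientation: [-1.551, 0.271, -0.276]
force: [-0.4, -0.6, -1.1]
opening: 0.0246
15.5 [0.5099 0.2186 0.2818] [-1.551  0.271 -0.276] [-0.4 -0.6 -1.1] 0.0246 q [ 0.31 -0.01  1.54  0.    1.61  0.66]
now-axes cm [  8.32  -0.41 -42.65] after-turn cm [  9.09  -0.32 -42.49] turn [-0.2  1.   0.2]
```

```bash
python3 -m creep '[[[1,0.5,0,-2.5,0,0.5,0],[1,0.9,0,-4.2,0,0.5,0],[1,0.9,-0.2,-4.2,0,0,0],[1,0.9,-0.2,-4.2,0,0,0],[1,0.9,-0.2,-4.2,0,0,0],[1,0.9,-0.2,-4.2,0,0,0],[1,0.9,-0.2,-4.2,0,0,0],[1,0.5,-0.1,-2.5,0,0,0]]]'
python3 -c "
from h import *
go(.4425,-.2107,.285,-21)"
```

```text
t: 16.3
tool_pos: [0.4571, -0.0931, 0.2821]
orientation: [-1.551, 0.288, -0.274]
force: [-0.1, -0.5, -0.6]
opening: 0.0246
16.3 [ 0.4571 -0.0931  0.2821] [-1.551  0.288 -0.274] [-0.1 -0.5 -0.6] 0.0246 q [-0.31 -0.24  1.75  0.    1.64  0.05]
now-axes cm [  2.75  -0.31 -11.53] after-turn cm [  2.85  -0.29 -11.5 ] turn [ 0.   0.5 -0.5]
```

```bash
python3 -m creep '[[[1,0.5,0,-2.8,0,0.3,-0.3],[1,0.8,0,-3,0,0,0],[1,0.8,0.5,-2.5,0,0,0],[1,0,0.5,-1.2,0,0,0],[1,0,0.5,0,0,0,0],[1,0,0,0,0,0,0],[1,0,0,0,0,0,0],[1,0,0,0,0,0,0]]]'
python3 - <<'E'
from h import *
go(.4425,-.2107,.261,-21)
c=cam('wrist');s=readout.read_state()['tool_pos']
print('pred socket',proj(c,[.442,-.211,.075]).round(1),'pred tip',proj(c,[s[0],s[1],s[2]-.105]).round(1))
cv2.imwrite('pics/w3c.png',cv2.resize(c['frame'][90:290,150:350,::-1],(600,600),interpolation=cv2.INTER_CUBIC))
E
```

```text
t: 17.1
tool_pos: [0.438, -0.1926, 0.2584]
orientation: [-1.547, 0.3, -0.277]
force: [0.2, 0.0, 0.2]
opening: 0.0246
17.1 [ 0.438  -0.1926  0.2584] [-1.547  0.3   -0.277] [0.2 0.  0.2] 0.0246 q [-0.52 -0.2   1.76 -0.    1.6  -0.15]
now-axes cm [ 1.06 -0.27 -1.53] after-turn cm [ 1.07 -0.26 -1.53] turn [-0.1 -0.1 -0.9]
pred socket [265.4 186.8] pred tip [255.2 191.8]
```

View pics/w3c.png

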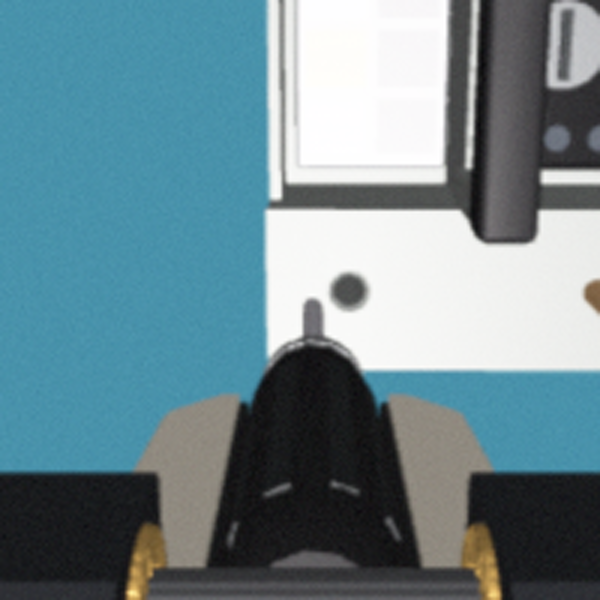

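Socket2 is at px (266.3,187), against a predicted (265.4,186.8). The tip is at (254.3,190.5), against (255.2,191.8). Everything agrees within about 1 mm, so the target is (0.4435,-0.2115).

```bash
python3 -m creep '[[[1,0.9,0,-1.3,0,0,-0.5],[1,0,0,0,0,0,0],[1,0,1,0,0,0,0],[1,0,1.2,0,0,0,0],[1,0,1,0,0,0,0],[1,0,0.5,0,0,0,0],[1,0,0,0,0,0,0],[1,0,0,0,0,0,0]]]'
python3 -c "
from h import *
go(.4435,-.2115,.118,-21)"
```

```text
t: 17.95
tool_pos: [0.4422, -0.2073, 0.2176]
orientation: [-1.548, 0.291, -0.282]
force: [-0.0, 0.5, -0.1]
opening: 0.0243
17.95 [ 0.4422 -0.2073  0.2176] [-1.548  0.291 -0.282] [-0.   0.5 -0.1] 0.0243 q [-0.54 -0.16  1.8   0.    1.51 -0.18]
now-axes cm [ 0.33  9.95 -0.37] after-turn cm [ 0.27  9.96 -0.35] turn [-0.1  0.1 -0.3]
```

```bash
python3 -m creep '[[[1,0.2,0.5,-0.3,0,0.1,-0.2],[1,0,0.5,0,0,0,0],[1,0,0,0,0,0,0],[1,0,0,0,0,0,0],[1,0,0,0,0,0,0],[1,0,0,0,0,0,0],[1,0,0,0,0,0,0],[1,0,0,0,0,0,0]]]'
python3 -c "
from h import *
go(.4435,-.2115,.118,-21)"
```

```text
t: 18.75
tool_pos: [0.4438, -0.2115, 0.2082]
orientation: [-1.55, 0.288, -0.289]
force: [0.9, -0.3, -1.3]
opening: 0.0245
18.75 [ 0.4438 -0.2115  0.2082] [-1.55   0.288 -0.289] [ 0.9 -0.3 -1.3] 0.0245 q [-0.55 -0.16  1.81  0.    1.49 -0.18]
now-axes cm [-0.03  9.02 -0.02] after-turn cm [-0.03  9.02 -0.01] turn [-0.1 -0.1  0. ]
```

```bash
python3 -m creep '[[[1,0,1,0,0,0,0],[1,0,1,0,0,0,0],[1,0,1,0,0,0,0],[1,0,0.8,0,0,0,0],[1,0,0.8,0,0,0,0],[1,0,0.5,0,0,0,0],[1,0,0,0,0,0,0],[1,0,0,0,0,0,0]]]'
python3 -c "
from h import *
go(.4435,-.2115,.118,-21)"
```

```text
t: 19.55
tool_pos: [0.4428, -0.2108, 0.1509]
orientation: [-1.549, 0.29, -0.286]
force: [0.1, 1.1, -0.4]
opening: 0.0242
19.55 [ 0.4428 -0.2108  0.1509] [-1.549  0.29  -0.286] [ 0.1  1.1 -0.4] 0.0242 q [-0.55 -0.11  1.88  0.    1.38 -0.18]
now-axes cm [ 0.1   3.29 -0.05] after-turn cm [ 0.09  3.29 -0.04] turn [-0.1 -0.1 -0.2]
```

```bash
python3 -m creep '[[[1,0.05,0.9,-0.05,0,0,0],[1,0,0.8,0,0,0,0],[1,0,0.6,0,0,0,0],[1,0,0.4,0,0,0,0],[1,0,0.2,0,0,0,0],[1,0,0.1,0,0,0,0],[1,0,0,0,0,0,0],[1,0,0,0,0,0,0]]]'
python3 -c "
from h import *
go(.4435,-.2115,.118,-21)"
```

```text
t: 20.35
tool_pos: [0.4437, -0.2118, 0.1191]
orientation: [-1.549, 0.289, -0.288]
force: [0.1, 0.1, -1.2]
opening: 0.0244
20.35 [ 0.4437 -0.2118  0.1191] [-1.549  0.289 -0.288] [ 0.1  0.1 -1.2] 0.0244 q [-0.55 -0.08  1.91  0.    1.31 -0.18]
now-axes cm [-0.03  0.11  0.02] after-turn cm [-0.03  0.11  0.02] turn [-0.1 -0.1 -0.1]
```

Release and retreat, then check from above.

```bash
python3 -m creep '[[[0.5,0,0,0,0,0,0],[0.5,0,0,0,0,0,0],[0.5,0,0,0,0,0,0],[0.5,0,0,0,0,0,0],[0.5,0,0,0,0,0,0],[0.5,0,-1,0,0,0,0],[0.5,0,-2,0,0,0,0],[0.5,0,-2.5,0,0,0,0]]]'
python3 -m creep '[[[0.5,0,-2.5,0,0,0,0],[0.5,0,-2,0,0,0,0],[0.5,0,-2,0,0,0,0],[0.5,0,-1,0,0,0,0],[0.5,0,0,0,0,0,0],[0.5,-2,0,3,0,0,0],[0.5,-2,0,3,0,0,0],[0.5,0,0,1,0,0,0]]]'
python3 - <<'E'
from h import *
go(*BAR,.24,-21)
c=cam('top','top2.png');W=world(c)
m=(W[...,2]>.065)&(W[...,2]<.08)&(W[...,1]<0)&(W[...,1]>-.3)&(W[...,0]>.35)&(W[...,0]<.68)
P=W[m];r=cv2.minAreaRect((P[:,:2]*1000).astype(np.float32));print(r)
cv2.imwrite('pics/top2c.png',cv2.resize(c['frame'][140:270,130:400,::-1],(800,385),interpolation=cv2.INTER_CUBIC))
E
```

```text
t: 21.15
tool_pos: [0.442, -0.2108, 0.174]
orientation: [-1.547, 0.293, -0.284]
force: [0.3, -0.8, 0.1]
opening: 0.0462
t: 21.95
tool_pos: [0.4305, -0.1316, 0.2575]
orientation: [-1.55, 0.291, -0.291]
force: [-0.1, -0.6, 0.2]
opening: 0.0467
21.95 [ 0.4305 -0.1316  0.2575] [-1.55   0.291 -0.291] [-0.1 -0.6  0.2] 0.0467 q [-0.41 -0.3   1.84  0.    1.6  -0.04]
now-axes cm [8.43 1.76 2.53] after-turn cm [8.44 1.75 2.49] turn [-0.1 -0.3 -0. ]
((518.4189453125, -138.151123046875), (249.3153839111328, 150.34954833984375), 69.00431823730469)
```

View pics/top2c.png

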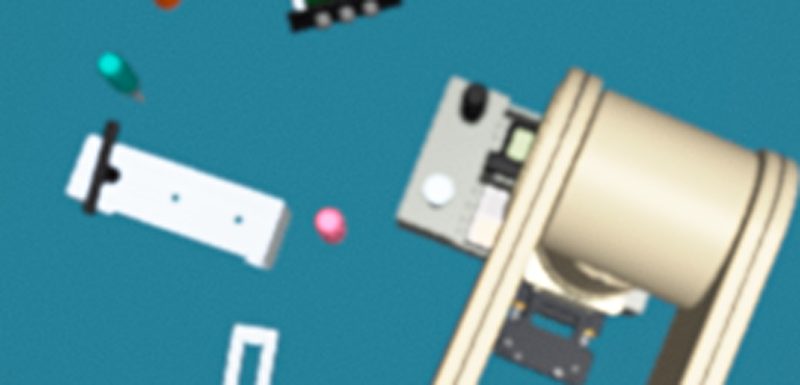

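The S1 driver is at crop (474,102), both rack holes are empty, the T-key is untouched, and the arm hides S2. Moving over the bar; I'll check S2 with the side camera.

```bash
python3 -m creep '[[[0.5,2,0.2,0.8,0,0,0],[0.5,2.4,0.2,0.7,0,0,0],[0.5,2,0.2,0.5,0,0,0],[0.5,1,0,0.3,0,0,0],[0.5,0,0,0,0,0,0],[0.5,0,0,0,0,0,0],[0.5,0,0,0,0,0,0],[0.5,0,0,0,0,0,0]]]'
python3 - <<'E'
from h import *
go(.519,-.1385,.119,-21)
c=cam('side')
for p in ((.5947,-.066,.163),(.5947,-.066,.075),(.443,-.2113,.163),(.443,-.2113,.075)):print(proj(c,p).round(1))
W=world(c);m=(np.hypot(W[...,0]-.443,W[...,1]+.2113)<.02)&(W[...,2]>.08)&(W[...,2]<.19);print(m.sum(),W[m][:,2].min(),W[m][:,2].max(),W[m].mean(0).round(4))
cv2.imwrite('pics/side2.png',cv2.resize(c['frame'][150:310,170:340,::-1],(640,600),interpolation=cv2.INTER_CUBIC))
E
```

```text
t: 22.8
tool_pos: [0.5104, -0.1403, 0.2454]
orientation: [-1.552, 0.294, -0.286]
force: [0.5, 0.5, 0.0]
opening: 0.0463
22.8 [ 0.5104 -0.1403  0.2454] [-1.552  0.294 -0.286] [0.5 0.5 0. ] 0.0463 q [-0.36 -0.06  1.66 -0.    1.55  0.01]
now-axes cm [ 0.8  12.64  0.49] after-turn cm [ 0.74 12.64  0.48] turn [ 0.1 -0.2 -0.3]
[280.8 188.3]
[280.5 218. ]
[211.7 233.6]
[215.2 264.8]
415 0.08022787922991388 0.16587583459603952 [ 0.4447 -0.2191  0.1295]
```

View pics/side2.png

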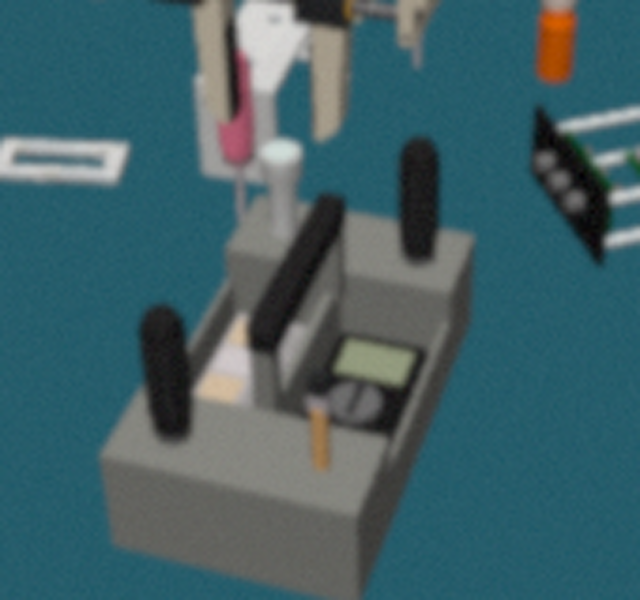

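Both drivers are home with their handles on the blocks: S2 at crop (165,370), S1 at (419,200), tops at about 0.163 m. Now centre over the bar and descend.

```bash
python3 -m creep '[[[0.5,0.7,1,0.4,0,-0.2,-0.3],[0.5,0,1.5,0,0,0,0],[0.5,0,1.5,0,0,0,0],[0.5,0,1.2,0,0,0,0],[0.5,0,0.5,0,0,0,0],[0.5,0,0,0,0,0,0],[0.5,0,0,0,0,0,0],[0.5,0,0,0,0,0,0]]]'
python3 -c "
from h import *
go(.519,-.1385,.119,-21)"
```

```text
t: 23.65
tool_pos: [0.518, -0.1386, 0.1828]
orientation: [-1.553, 0.287, -0.286]
force: [0.3, 0.9, 0.5]
opening: 0.0464
23.65 [ 0.518  -0.1386  0.1828] [-1.553  0.287 -0.286] [0.3 0.9 0.5] 0.0464 q [-0.36 -0.02  1.73 -0.    1.43  0.01]
now-axes cm [0.09 6.38 0.05] after-turn cm [0.09 6.38 0.04] turn [0.1 0.1 0. ]
```

```bash
python3 -m creep '[[[0.5,0.05,1,0,0,0,0],[0.5,0,1.3,0,0,0,0],[0.5,0,1.3,0,0,0,0],[0.5,0,1.1,0,0,0,0],[0.5,0,0.7,0,0,0,0],[0.5,0,0.2,0,0,0,0],[0.5,0,0,0,0,0,0],[0.5,0,0,0,0,0,0]]]'
python3 -c "
from h import *
go(.519,-.1385,.119,-21)"
```

```text
t: 24.45
tool_pos: [0.5185, -0.1389, 0.1219]
orientation: [-1.553, 0.287, -0.287]
force: [0.2, 0.3, -0.5]
opening: 0.0466
24.45 [ 0.5185 -0.1389  0.1219] [-1.553  0.287 -0.287] [ 0.2  0.3 -0.5] 0.0466 q [-0.36  0.04  1.79 -0.    1.32  0.01]
now-axes cm [0.03 0.29 0.06] after-turn cm [0.03 0.29 0.06] turn [0.1 0.1 0. ]
```

```bash
python3 -m creep '[[[0.5,0,0.25,0.05,0,0,0],[0.5,0,0,0,0,0,0],[1,0,0,0,0,0,0],[1,0,0,0,0,0,0],[1,0,0,0,0,0,0],[1,0,0,0,0,0,0],[1,0,0,0,0,0,0],[1,0,0,0,0,0,0]]]' 55
python3 -m creep '[[[1,0,-0.5,0,0,0,0],[1,0,-0.7,0,0,0,0],[1,0,-0.7,0,0,0,0],[1,0,-0.3,0,0,0,0],[1,0,0,0,0,0,0],[1,0,0,0,0,0,0],[1,0,0,0,0,0,0],[1,0,0,0,0,0,0]]]'
python3 -c "
from h import *
go(.519,-.1385,.219,-21)"
```

```text
t: 25.25
tool_pos: [0.5186, -0.1383, 0.1207]
orientation: [-1.553, 0.287, -0.287]
force: [-1.2, 0.4, 1.7]
opening: 0.0177
t: 26.05
tool_pos: [0.5162, -0.1375, 0.1407]
orientation: [-1.552, 0.292, -0.282]
force: [0.1, 0.6, -8.1]
opening: 0.0176
26.05 [ 0.5162 -0.1375  0.1407] [-1.552  0.292 -0.282] [ 0.1  0.6 -8.1] 0.0176 q [-0.36  0.02  1.77 -0.    1.36  0.01]
now-axes cm [ 0.25 -7.83 -0.01] after-turn cm [ 0.3  -7.83  0.  ] turn [ 0.1  0.1 -0.3]
```

The tote is carried: 8.1 N on the wrist, level to 0.3°. Raising it to 10 cm.

```bash
python3 -m creep '[[[1,0,-0.6,0,0,0,-0.1],[1,0,-1,0,0,0,-0.1],[1,0,-1.2,0,0,0,0],[1,0,-1.2,0,0,0,0],[1,0,-1,0,0,0,0],[1,0,-0.6,0,0,0,0],[1,0,-0.3,0,0,0,0],[1,0,0,0,0,0,0]]]'
python3 -m creep '[[[1,0,-0.5,0,0,0,0],[1,0,-0.5,0,0,0,0],[1,0,0,0,0,0,0],[1,0,0,0,0,0,0],[1,0,0,0,0,0,0],[1,0,0,0,0,0,0],[1,0,0,0,0,0,0],[1,0,0,0,0,0,0]]]'
python3 - <<'E'
from h import *
go(.519,-.1385,.219,-21)
c=cam('side');cv2.imwrite('pics/side3.png',cv2.resize(c['frame'][90:310,150:390,::-1],(655,600),interpolation=cv2.INTER_CUBIC))
W=world(c)
t=readout.read_state()['tool_pos']
m=(abs(W[...,2]-(t[2]-.119+.075))<.012)&(np.hypot(W[...,0]-.518,W[...,1]+.138)<.16)
P=W[m];r=np.linalg.lstsq(np.c_[P[:,:2],np.ones(len(P))],P[:,2],rcond=None)[0];print(len(P),'plane slopes',r.round(3))
E
```

```text
t: 26.85
tool_pos: [0.5172, -0.1377, 0.2069]
orientation: [-1.553, 0.286, -0.287]
force: [-0.1, -0.3, -8.7]
opening: 0.0178
t: 27.65
tool_pos: [0.516, -0.1373, 0.2153]
orientation: [-1.552, 0.29, -0.284]
force: [-0.0, 0.9, -7.4]
opening: 0.0176
27.65 [ 0.516  -0.1373  0.2153] [-1.552  0.29  -0.284] [-0.   0.9 -7.4] 0.0176 q [-0.36 -0.04  1.69 -0.    1.5   0.01]
now-axes cm [ 0.33 -0.37 -0.01] after-turn cm [ 0.33 -0.37 -0.01] turn [ 0.1  0.1 -0.2]
2557 plane slopes [-0.007  0.004  0.174]
```

View pics/side3.png

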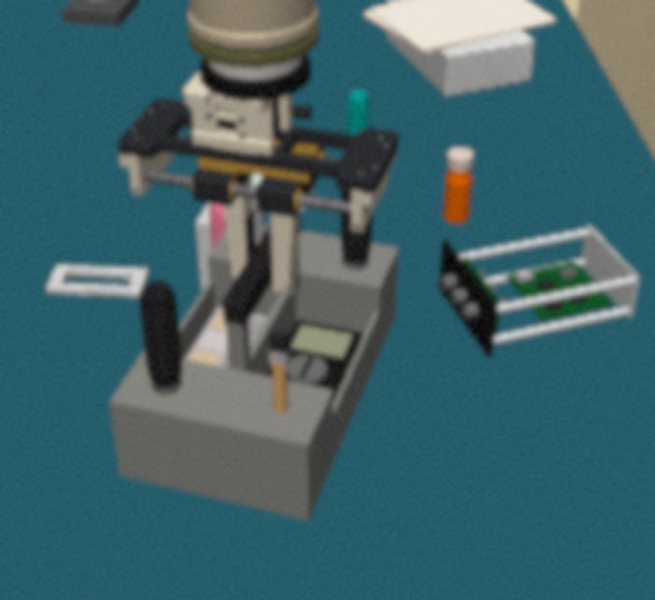

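The tote hangs level: the fitted block-top plane slopes less than 0.5°. The underside is about 95 mm up, and both drivers are in place at crop (163,335) and (356,215). One settling call, then hand in.

```bash
python3 -m creep '[[[1,0,0,0,0,0,0],[1,0,0,0,0,0,0],[1,0,0,0,0,0,0],[1,0,0,0,0,0,0],[1,0,0,0,0,0,0],[1,0,0,0,0,0,0],[1,0,0,0,0,0,0],[1,0,0,0,0,0,0]]]'
python3 -c "
from h import *
s=st();print(np.abs(s['dq']).max());print(robot.close_job())"
```

```text
t: 28.5
tool_pos: [0.516, -0.1373, 0.2153]
orientation: [-1.553, 0.289, -0.284]
force: [0.8, -0.0, -8.2]
opening: 0.0173
28.5 [ 0.516  -0.1373  0.2153] [-1.553  0.289 -0.284] [ 0.8 -0.  -8.2] 0.0173 q [-0.36 -0.04  1.69 -0.    1.5   0.01]
0.0017748788103567358
the job is handed in; nothing more can be done
None
```

Both black screwdrivers went from the rack into the tote's two empty sockets, and the job was handed in at 28.5 s with the tote held by its bar. Its underside was about 95 mm above the bench. No verdict was reported.

- **Lift:** the wrist carried 8.2 N. The arm had stopped (joint speeds under 0.002 rad/s), and the block tops sloped less than 0.5°.
- **Screwdrivers:** on the bench, the handle tops measured about 163 mm, which is fully home. The last side picture, taken after the lift, shows both still in place.
- **Other objects:** the T-key, module, tube, bracket and look-alikes appeared undisturbed in the pictures. I compared them by eye and did not re-measure their positions.
- **Disagreements:** only 1–2 mm between camera estimates. No check failed.

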